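# Check the lid spring of a laboratory centrifuge

### The job

The bench centrifuge needs its lid-spring check before the class comes in. Turn the lid release knob clockwise all the way to its stop and let it go, so that it springs back and the lid pops ajar; then take the lid by its grab bar, raise it a little past its balance point, where the spring starts to carry it, and ease it back down to just below that point without ever letting it fly up towards its open stop or drop. Finish while still holding it there by the bar, quite still, with its weight just coming onto your grip, and leave the other things on the bench where they are.

Things in the scene. Friction and masses are not known exactly. Their poses are not given: they have to be found in the camera images.
- centrifuge: White bench centrifuge, 330 mm deep (its x), 280 mm wide (y), 153 mm high to the closed lid's top; fixed in place. Origin at the centre of its underside, on the work surface; x points from its front (knob side, towards the robot) to its back (hinge), y to its left, z up. The front 115 mm is a low deck at height 100 mm; the lid covers the rest.
- knob_grip (a point): Lid release knob: upright, round, ribbed, 42 mm across, the only knob, at the front right of the deck on a 30 mm boss (130 mm ahead of and 105 mm to the right of the centrifuge's centre). This point is on its vertical axis, 156 mm above the work surface, 56 mm above the deck, a good height to grip; its top is 12 mm higher. The lid's edge is 77 mm behind its axis, the bar's end 60 mm to its left.
- knob (a joint): Turn of the release knob, rad: 0 at rest, grows clockwise seen from above, stop at 1.2. A spring returns it to 0 when let go (0.03 N m at rest to 0.10 N m at the stop). Latch frees the lid from about 0.73 on.
- lid (a joint): Lid angle, rad: 0 latched shut; once unlatched a spring pin kicks it ajar to about 0.07, where it stays; open stop 1.45. Hinged along its back edge with a counterbalance spring: balance point at 0.75. Below it the lid falls shut (weighs 0.35 N on the bar at 0.65, 0.8 N at 0.5, 1.3 N when ajar); above it the spring throws it open (0.4 N at 0.85, 1.1 N at 1.0).
- lid_hinge (a point): Middle of the lid's hinge axis, which is level and runs along the centrifuge's y; 140 mm behind the centrifuge's centre, 130 mm above the work surface.
- grab_bar (a point): Round bar on the lid, 14 mm thick, 92 mm long along the centrifuge's y, on two end arms (80 mm free between), 30 mm ahead of the lid's edge, 24 mm above its top: pinch it from above, a finger in front and one behind; it can turn in the grip. Origin at its centre: lid shut, 225 mm ahead of and 47 mm above the hinge axis, 177 mm high; 193 mm ajar, 304 mm at 0.65, 318 mm at balance, 330 mm at 0.85.
- microscope: Black school microscope, 330 mm high, base 175 mm by 130 mm, loose, to the left of the centrifuge; to be left alone. Origin at the centre of its underside.
- slide_case: Flat slide case 240 by 150 by 46 mm, loose, to the right of the centrifuge; to be left alone. Origin at the centre of its underside.
- spectacles: Pair of spectacles, 135 mm wide, 45 mm high, temples 140 mm, loose, at the front left of the centrifuge; to be left alone. Origin under the middle of the lenses.

How it is judged (in metres and radians):
On the way, in this order (a step that is already met when the one before it is completed fails the run):
1. the release knob has been turned clockwise to its stop (value of joint knob above 1.1 rad), for 0.1 s.
2. the knob is let go and has sprung back, and the lid has popped ajar (value of joint knob below 0.15 rad and contact force between the fingers and knob below 0.2 N and value of joint lid above 0.03 rad), for 0.2 s.
3. the lid, held by its grab bar, has been raised past its balance point (value of joint lid above 0.79 rad and contact force between the fingers and lid above 0.15 N), for 0.2 s.
At the end, for the whole second after the job is handed in: The lid stands still between 0.53 and 0.735 rad (just below its balance point at 0.75), held at its grab bar by the fingers (contact over 0.15 N); the knob is back at rest (under 0.15 rad); the other things are within 30 mm of where they stood (value of joint lid between 0.53 and 0.735 rad and velocity of joint lid between -0.05 and 0.05 rad/s and contact force between the fingers and lid above 0.15 N and value of joint knob below 0.15 rad and distance of each of microscope, slide_case, spectacles from where it was at the start of the episode below 0.03 m); the arm keeps its last pose, push and grip.
It fails at once if the lid was let fly up towards its open stop (past 1.2 rad) (value of joint lid above 1.2 rad).
It fails at once if the lid was dropped (falling faster than 1.5 rad/s) (velocity of joint lid below -1.5 rad/s).
It fails at once if one of the other things on the bench was pushed out of its place (moved over 30 mm) (distance of any of microscope, slide_case, spectacles from where it was at the start of the episode above 0.03 m).
It also fails if it takes over 54 s, if anything falls off the work surface, if the arm or the gripper's body presses on something with over 40 N, if the wrist force passes 120 N, or if a joint passes its speed limit or range.

### The arm

A 7-joint arm with a two-finger parallel gripper is mounted at the origin on the work surface. World frame = base frame: x ahead of the robot, y to its left, z up, the work surface at z = 0. Lengths are in mm, angles in rad, forces in N, time in s.
With the tool pointing down it reaches from about 425 to 1025 mm from the base axis. Payload 9.4 kg.
Tool frame: the origin (TCP) lies at the very end of the fingers, on their centre line; the grasp point (between the pads) lies 19 mm behind it; z points along the fingers, y is the direction in which the jaws open and shut (so a half turn about z gives the same grasp; the last joint's range is limited). The gripper opens to 93 mm and grips with 3 to 60 N. Pads are 15 mm wide; open, the fingers measure 128 mm over their backs; the gripper's body (75 mm by 188 mm) begins 65 mm behind the grasp point.
Start: joints at [1.212, 0.599, -0.003, 1.599, 0.002, 0.943, -0.08], TCP at [201.602, -696.406, 218.618] pointing down, gripper open.
Joint ranges: [-2.57, 2.57], [-0.35, 1.97], [-1.29, 1.29], [0.11, 2.56], [-1.05, 4.19], [0.11, 1.86], [-2.63, 2.63]. Speed limits (rad/s): [2.22, 2.22, 3.01, 3.01, 3.14, 3.14, 3.14].

### API

Orientations are given as [roll, pitch, yaw] about the fixed x, y, z axes, in that order (R = Rz(yaw) Ry(pitch) Rx(roll)).
In Python, from bench import manip gives the robot as it stands. The module is installed in compiled form; this text tells all that it offers.
- The arm moves only by the tool move_arm, never from a script. Its argument "deltas" is a list of rows, each an object of numbers: "fingers": the gripper's target within -1 to 1 (fully open at 1, half-way at 0, shut at -1); "tx", "ty", "tz": the shift along the world's x, y, z in mm; "wx", "wy", "wz": the turn, a rotation vector about the world's x, y, z in degrees. In form: [{"fingers": .., "tx": .., "ty": .., "tz": .., "wx": .., "wy": .., "wz": ..}, ...]. A call has 1 to 5 rows; each row is the pose to reach, as a shift and turn from the pose measured when the call began; what a row does not reach only later rows make up. A row lasts 1/8 s, in which the tool goes at most 62.5 mm and 10.7 degrees, less where a joint would pass 70% of its speed; a pose out of reach is approached as far as the arm can. A call with a gripper value outside its range is refused whole. The fingers move at their own pace and stop on an object; "newtons" is the grip in N (left out, the last holds). Time passes only in rows, so rows that repeat a pose let the fingers close. It gives the time, the measured TCP pose, the force and the opening at its end, in the units of the state.
- manip.sense(): the state, without advancing time (a new reading comes with each control period).
- manip.grab_frame(name): name is "scene" or "top" or "wrist"; returns the picture (400x640x3 uint8, blue, green, red); there is no depth.
- manip.camera_info(name): a dict with "intrinsics" (3x3 intrinsics, pixels), "extrinsics" (4x4, takes a point from world to camera coordinates); the wrist camera has in their place "tool_from_camera" (4x4, takes a point from camera to tool coordinates, whose origin is the TCP and whose axes are the flange's). Camera axes: x right, y up, looking along -z (the intrinsics and any distortion apply to the point x, -y, -z); pixel columns grow to the right and rows downward; lengths in mm; the calibration is good to about 2 mm. The wrist camera is an equidistant fisheye: a pixel r from the principal point sees the ray r / f radians off the axis. A picture is of the moment at which its call begins: read the wrist's pose just before it. camera_info takes no time and is no camera call.
- manip.sign_off(): hands the job in, once; it reports no verdict.
The state is a dict: "t": time; "joint_positions": joint angles; "qd": joint speeds; "tau": joint torques, N m; "position": TCP position; "eef_rot": TCP orientation; "force": force on the tool from outside, world axes, zero at the start; "torque": the same for the moment, N m; "gripper_width": finger opening in mm.
Only numpy, scipy, OpenCV 4.12 (cv2) and the standard library are available. Lean on these libraries where they do the work, as an engineer would, in place of code of your own. Each camera call takes 0.05 s, during which the arm holds its last target.

## Working session

There is one attempt and no reset: what is moved stays moved. The work goes in short steps, Python scripts to look and compute and a tool call to move; the robot and the scene stay as the last step left them, time stands still between calls to the robot, and variables do not carry over. Pictures are saved under pics/ and viewed, and the job is handed in when it is done.

Besides the shell and the picture viewer there is one more tool, called after "Emit:" in YAML: its name, and indented under it one key for each argument. move_arm: Moves the arm, as the interface text tells. Its arguments: {"type":"object","properties":{"deltas":{"type":"array"},"newtons":{"type":"number"}},"required":["deltas"]}

```bash
mkdir -p pics; ls
python3 - <<'E'
from bench import manip
import cv2
s=manip.sense(); print({k:(v if not hasattr(v,'__len__') else [round(float(x),3) for x in v]) for k,v in s.items()})
for n in ["scene","top","wrist"]:
    i=manip.camera_info(n); print(n,i)
    cv2.imwrite(f"pics/{n}0.png",manip.grab_frame(n))
E
```

```text
pics
{'t': 0.0, 'joint_positions': [1.212, 0.6, -0.003, 1.6, 0.002, 0.943, -0.08], 'qd': [-0.0, 0.001, 0.001, -0.001, 0.001, 0.001, -0.001], 'tau': [-0.0, -76.506, 1.497, -25.234, -0.052, 0.017, 0.0], 'position': [201.418, -695.971, 217.758], 'eef_rot': [-3.14, 0.0, 0.282], 'force': [-0.861, 0.704, 0.769], 'torque': [0.021, -0.049, -0.019], 'gripper_width': 92.62181911077217}
scene {'intrinsics': array([[504.45289323,   0.        , 324.9980611 ],
       [  0.        , 504.45289323, 195.26128127],
       [  0.        ,   0.        ,   1.        ]]), 'extrinsics': array([[ 7.40110886e-02,  9.97162837e-01, -1.37344406e-02,
        -7.05830161e+01],
       [-7.86593537e-01,  6.68370639e-02,  6.13843152e-01,
         3.94927236e+02],
       [ 6.13019549e-01, -3.46277777e-02,  7.89308527e-01,
        -1.65981936e+03],
       [ 0.00000000e+00,  0.00000000e+00,  0.00000000e+00,
         1.00000000e+00]])}
top {'intrinsics': array([[431.21386425,   0.        , 321.48574028],
       [  0.        , 431.21386425, 198.50218388],
       [  0.        ,   0.        ,   1.        ]]), 'extrinsics': a
[... 178 characters left out ...]
1.87254229e-01,  9.54056063e-03,  9.82265153e-01,
        -1.25887738e+03],
       [ 0.00000000e+00,  0.00000000e+00,  0.00000000e+00,
         1.00000000e+00]])}
wrist {'intrinsics': array([[309.70691629,   0.        , 321.3496306 ],
       [  0.        , 309.70691629, 199.37915583],
       [  0.        ,   0.        ,   1.        ]]), 'tool_from_camera': array([[-7.05470258e-04,  9.68834807e-01,  2.47706719e-01,
         6.78457829e+01],
       [ 9.99999444e-01,  4.89420227e-04,  9.33775700e-04,
         1.19453807e+00],
       [ 7.83441722e-04,  2.47707240e-01, -9.68834614e-01,
        -1.66852997e+02],
       [ 0.00000000e+00,  0.00000000e+00,  0.00000000e+00,
         1.00000000e+00]])}
```

View pics/scene0.png

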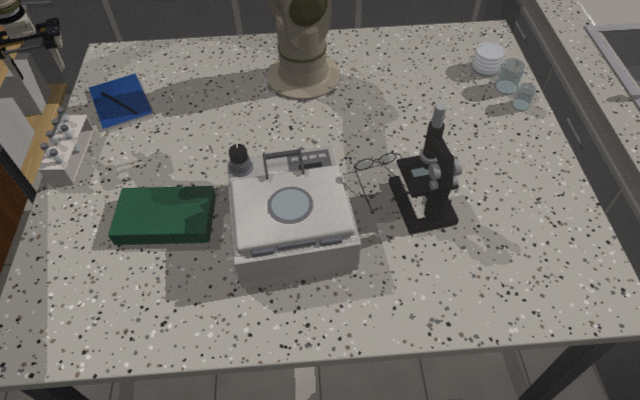

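View pics/top0.png

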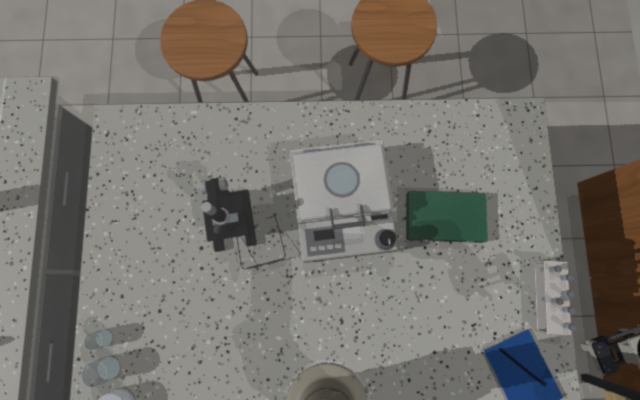

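The scene view looks back at the robot. The centrifuge is in the middle, with the knob at about (239,155), the microscope to its left and the slide case to its right. In the top view the knob is at about (386,238) and the bar at about (347,212). I'll zoom in for exact pixels.

Run:
```python
import cv2
a=cv2.imread("pics/scene0.png")[130:290,210:380]; b=cv2.imread("pics/top0.png")[130:270,280:410]
cv2.imwrite("pics/sc_c.png",cv2.resize(a,None,fx=3.7,fy=3.7,interpolation=2)[:600]); cv2.imwrite("pics/tp_c.png",cv2.resize(b,None,fx=4,fy=4,interpolation=2))
```

```text
(no output)
```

View pics/sc_c.png

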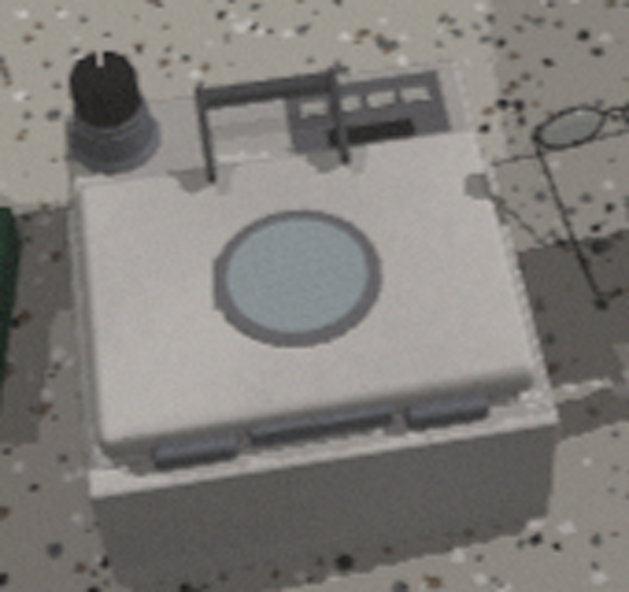

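View pics/tp_c.png

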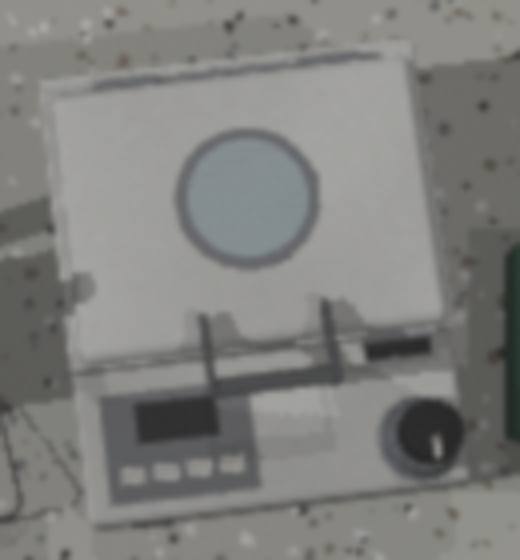

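```bash
cat > h.py <<'E'
import numpy as np, cv2
from scipy.optimize import least_squares
from bench import manip
def P(n):
    i=manip.camera_info(n); return i["intrinsics"],i["extrinsics"]
def proj(n,X):
    K,E=P(n); c=E[:3,:3]@X+E[:3,3]; c=np.array([c[0],-c[1],-c[2]]); u=K@c; return u[:2]/u[2]
def tri(d):
    f=lambda X: np.concatenate([proj(n,X)-np.array(p) for n,p in d.items()])
    r=least_squares(f,[600,0,150.]); return r.x, np.abs(r.fun).max()
E
python3 - <<'E'
from h import *
pts={"knobtop":((387.5,237.5),(237.8,148.9)),"barR":((365,224),(264.1,155.1)),"barL":((333,226.2),(301.1,151.1))}
X={}
for k,(t,s) in pts.items():
    X[k],e=tri({"top":t,"scene":s}); print(k,X[k].round(1),round(e,2))
# model fit: cx,cy,yaw
def w(p,l):
    c,s=np.cos(p[2]),np.sin(p[2]); return np.array([p[0]+c*l[0]-s*l[1],p[1]+s*l[0]+c*l[1],l[2]])
L={"knobtop":(-130,-105,168),"barR":(-85,-46,177),"barL":(-85,46,177)}
# bar lateral centre: knob->bar end 60 to its left => bar end at -45
f=lambda p: np.concatenate([proj(n,w(p,L[k]))-np.array(q) for k in pts for n,q in zip(("top","scene"),pts[k])])
r=least_squares(f,[650,0,0]); p=r.x; print(p,np.degrees(p[2]),r.fun.round(1))
for k in L: print(k,w(p,L[k]).round(1))
for k,l in {"hinge":(140,0,130),"fl":(-165,140,100),"fr":(-165,-140,100),"bl":(165,140,120)}.items():
    print(k,w(p,l).round(1),proj("top",w(p,l)).round(1),proj("scene",w(p,l)).round(1))
E
```

```text
knobtop [ 475.3 -175.   168.7] 0.12
barR [ 512.1 -111.2  180.6] 0.62
barL [507.6 -23.2 181.4] 0.77
[ 5.94000840e+02 -5.98220574e+01  8.64236643e-02] 4.951711215570332 [ 0.4  0.6 -0.1 -0.3 -0.1 -0.2 -1.1  1.4 -1.5  1.   0.2  0.5]
knobtop [ 473.5 -175.7  168. ]
barR [ 513.3 -113.   177. ]
barL [505.3 -21.3 177. ]
hinge [733.5 -47.7 130. ] [338.2 151.9] [295.  243.3]
fl [417.5  65.4 100. ] [301.3 261.5] [334.2 145. ]
fr [ 441.7 -213.5  100. ] [397.8 251.2] [227.3 158.6]
bl [746.3  93.9 120. ] [290.2 149.6] [359.8 246.2]
```

View pics/wrist0.png

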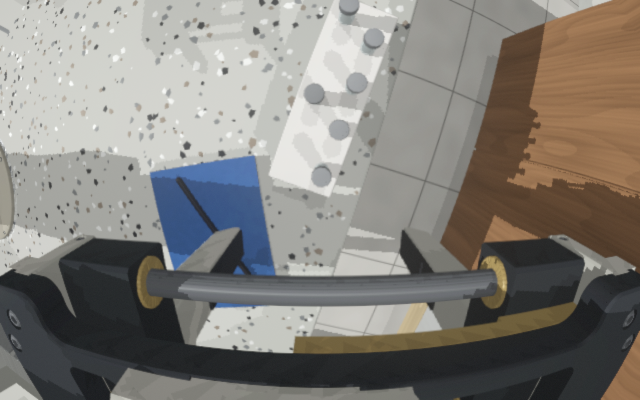

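Triangulated heights agree with the text: knob top 168.7 vs 168, bar about 181 vs 177. Next I'll move over the knob at (474, -175), jaws near the centrifuge's x.

Emit:
move_arm:
  deltas:
    - {"tx": 25, "ty": 48, "tz": 8, "wz": 8, "fingers": 1}
    - {"tx": 52, "ty": 100, "tz": 16, "wz": 17, "fingers": 1}
    - {"tx": 79, "ty": 151, "tz": 24, "wz": 26, "fingers": 1}
    - {"tx": 106, "ty": 203, "tz": 32, "wz": 35, "fingers": 0.6}
    - {"tx": 133, "ty": 254, "tz": 32, "wz": 44, "fingers": 0.6}
  newtons: 25

```text
invalid input
```

Emit:
move_arm:
  deltas:
    - {"fingers": 1, "tx": 25, "ty": 48, "tz": 8, "wx": 0, "wy": 0, "wz": 8}
    - {"fingers": 1, "tx": 52, "ty": 100, "tz": 16, "wx": 0, "wy": 0, "wz": 17}
    - {"fingers": 1, "tx": 79, "ty": 151, "tz": 24, "wx": 0, "wy": 0, "wz": 26}
    - {"fingers": 0.6, "tx": 106, "ty": 203, "tz": 32, "wx": 0, "wy": 0, "wz": 35}
    - {"fingers": 0.6, "tx": 133, "ty": 254, "tz": 32, "wx": 0, "wy": 0, "wz": 44}
  newtons: 25

```text
t: 0.78
position: [335.3, -440.5, 250.6]
eef_rot: [-3.141, 0.001, 1.055]
force: [1.1, 0.2, -0.6]
gripper_width: 77.9
```

Emit:
move_arm:
  deltas:
    - {"fingers": 0.6, "tx": 28, "ty": 53, "tz": 0, "wx": 0, "wy": 0, "wz": 8}
    - {"fingers": 0.6, "tx": 56, "ty": 106, "tz": 0, "wx": 0, "wy": 0, "wz": 16}
    - {"fingers": 0.6, "tx": 84, "ty": 159, "tz": 0, "wx": 0, "wy": 0, "wz": 24}
    - {"fingers": 0.5, "tx": 112, "ty": 212, "tz": 0, "wx": 0, "wy": 0, "wz": 32}
    - {"fingers": 0.5, "tx": 138.7, "ty": 265, "tz": 0, "wx": 0, "wy": 0, "wz": 40}

```text
t: 1.4
position: [474.7, -173.8, 250.7]
eef_rot: [3.141, 0.001, 1.757]
force: [0.5, -0.3, 0.1]
gripper_width: 70.0
```

Run:
```python
from h import *
from scipy.spatial.transform import Rotation as R
s=manip.sense(); print(s["position"],s["eef_rot"],np.round(s["joint_positions"],2),s["gripper_width"])
im=manip.grab_frame("wrist"); cv2.imwrite("pics/w1.png",im)
i=manip.camera_info("wrist"); T=i["tool_from_camera"]; K=i["intrinsics"]
def wp(X):
    t=R.from_euler("xyz",s["eef_rot"]).inv().apply(np.array(X)-s["position"]); c=T[:3,:3].T@(t-T[:3,3])
    x,y,z=c[0],-c[1],-c[2]; th=np.arctan2(np.hypot(x,y),z); a=np.arctan2(y,x); return np.array([K[0,2]+K[0,0]*th*np.cos(a),K[1,2]+K[0,0]*th*np.sin(a)]).round(1)
for n,X in {"knob":(474,-175.5,168),"barR":(513.3,-113,177),"barL":(505.3,-21.3,177)}.items(): print(n,wp(X))
```

```text
[ 474.69200831 -173.80206803  250.68255681] [3.14142384e+00 8.69673463e-04 1.75743793e+00] [ 0.62  0.33 -0.5   2.04  0.22  0.82  0.18] 69.97965138231457
knob [320.7 205.1]
barR [384.6 141.5]
barL [395.9  29. ]
```

View pics/w1.png

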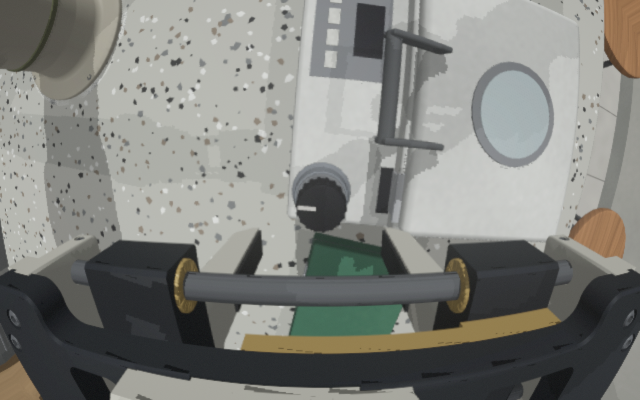

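Knob seen at (322,204) against a prediction of (320.7,205.1), so the position holds. Descend.

Emit:
move_arm:
  deltas:
    - {"fingers": 0.4, "tx": -0.3, "ty": -1.2, "tz": -35, "wx": 0, "wy": 0, "wz": 0}
    - {"fingers": 0.4, "tx": -0.3, "ty": -1.2, "tz": -75, "wx": 0, "wy": 0, "wz": 0}
    - {"fingers": 0.4, "tx": -0.3, "ty": -1.2, "tz": -105, "wx": 0, "wy": 0, "wz": 0}
    - {"fingers": 0.4, "tx": -0.3, "ty": -1.2, "tz": -113.5, "wx": 0, "wy": 0, "wz": 0}
    - {"fingers": 0.4, "tx": -0.3, "ty": -1.2, "tz": -113.5, "wx": 0, "wy": 0, "wz": 0}

```text
t: 2.08
position: [478.0, -167.3, 137.8]
eef_rot: [3.138, -0.002, 1.772]
force: [-0.2, 0.1, -0.1]
gripper_width: 65.1
```

Emit:
move_arm:
  deltas:
    - {"fingers": -0.3, "tx": 0, "ty": 0, "tz": 0, "wx": 0, "wy": 0, "wz": 0}
    - {"fingers": -0.3, "tx": 0, "ty": 0, "tz": 0, "wx": 0, "wy": 0, "wz": 0}
    - {"fingers": -0.3, "tx": 0, "ty": 0, "tz": 0, "wx": 0, "wy": 0, "wz": 0}
    - {"fingers": -0.3, "tx": 0, "ty": 0, "tz": 0, "wx": 0, "wy": 0, "wz": 0}
  newtons: 25

```text
t: 2.58
position: [473.1, -168.6, 138.0]
eef_rot: [-3.137, -0.002, 1.77]
force: [-13.8, -2.3, 10.4]
gripper_width: 41.2
```

The arm drifted about 7 mm off the axis on the way down, so I'll open, correct and grip again.

Emit:
move_arm:
  deltas:
    - {"fingers": 0.4, "tx": 0, "ty": 0, "tz": 0, "wx": 0, "wy": 0, "wz": 0}
    - {"fingers": 0.4, "tx": 0, "ty": 0, "tz": 0, "wx": 0, "wy": 0, "wz": 0}
    - {"fingers": 0.4, "tx": 1.4, "ty": -6.4, "tz": 0, "wx": 0, "wy": 0, "wz": 0}
    - {"fingers": 0.4, "tx": 1.4, "ty": -6.4, "tz": 0, "wx": 0, "wy": 0, "wz": 0}
    - {"fingers": 0.4, "tx": 1.4, "ty": -6.4, "tz": 0, "wx": 0, "wy": 0, "wz": 0}

```text
t: 3.2
position: [474.6, -175.0, 138.0]
eef_rot: [-3.137, -0.002, 1.77]
force: [-0.7, -0.8, 0.4]
gripper_width: 64.9
```

Run:
```python
from h import *
s=manip.sense(); print(s["position"],s["eef_rot"],np.round(s["joint_positions"],3),np.round(s["qd"],3),s["gripper_width"],s["force"])
```

```text
[ 474.64080772 -175.03588116  137.98312435] [-3.13680847e+00 -2.01576489e-03  1.76969844e+00] [ 0.545  0.489 -0.421  2.15   0.361  0.575  0.06 ] [-0.003 -0.001 -0.001  0.004  0.     0.003 -0.001] 64.90166367970805 [-0.66934389 -0.7826672   0.44855769]
```

Emit:
move_arm:
  deltas:
    - {"fingers": -0.3, "tx": 0, "ty": 0, "tz": 0, "wx": 0, "wy": 0, "wz": 0}
    - {"fingers": -0.3, "tx": 0, "ty": 0, "tz": 0, "wx": 0, "wy": 0, "wz": 0}
    - {"fingers": -0.3, "tx": 0, "ty": 0, "tz": 0, "wx": 0, "wy": 0, "wz": 0}
    - {"fingers": -0.3, "tx": 0, "ty": 0, "tz": 0, "wx": 0, "wy": 0, "wz": 0}
  newtons: 25

```text
t: 3.7
position: [474.3, -175.0, 138.0]
eef_rot: [-3.136, -0.002, 1.77]
force: [-1.6, 0.2, 1.3]
gripper_width: 41.6
```

Emit:
move_arm:
  deltas:
    - {"fingers": -0.3, "tx": 0, "ty": 0, "tz": 0, "wx": 0, "wy": 0, "wz": -5}
    - {"fingers": -0.3, "tx": 0, "ty": 0, "tz": 0, "wx": 0, "wy": 0, "wz": -12}
    - {"fingers": -0.3, "tx": 0, "ty": 0, "tz": 0, "wx": 0, "wy": 0, "wz": -19}
    - {"fingers": -0.3, "tx": 0, "ty": 0, "tz": 0, "wx": 0, "wy": 0, "wz": -26}
    - {"fingers": -0.3, "tx": 0, "ty": 0, "tz": 0, "wx": 0, "wy": 0, "wz": -32}

```text
t: 4.32
position: [475.5, -175.1, 138.0]
eef_rot: [-3.138, -0.003, 1.208]
force: [2.8, -0.8, -5.1]
gripper_width: 41.3
```

Emit:
move_arm:
  deltas:
    - {"fingers": -0.3, "tx": -1, "ty": 0, "tz": 0, "wx": 0, "wy": 0, "wz": -8}
    - {"fingers": -0.3, "tx": -1, "ty": 0, "tz": 0, "wx": 0, "wy": 0, "wz": -16}
    - {"fingers": -0.3, "tx": -1, "ty": 0, "tz": 0, "wx": 0, "wy": 0, "wz": -24}
    - {"fingers": -0.3, "tx": -1, "ty": 0, "tz": 0, "wx": 0, "wy": 0, "wz": -32}
    - {"fingers": -0.3, "tx": -1, "ty": 0, "tz": 0, "wx": 0, "wy": 0, "wz": -38}

```text
t: 4.95
position: [476.8, -176.0, 138.1]
eef_rot: [3.141, -0.005, 0.542]
force: [5.3, -6.3, -5.1]
gripper_width: 41.7
```

Run:
```python
from h import *
s=manip.sense(); print(s["position"],s["eef_rot"],np.round(s["joint_positions"],3),s["gripper_width"],s["force"],s["torque"])
cv2.imwrite("pics/w2.png",manip.grab_frame("wrist"))
```

```text
[ 476.77409606 -176.03772892  138.08767852] [ 3.14133988 -0.00535015  0.54172868] [ 0.294  0.461 -0.069  2.167  0.055  0.511 -0.844] 41.68339915044784 [ 5.33724649 -6.3286167  -5.07878491] [-1.18725168 -1.07339461  0.62807557]
```

View pics/w2.png

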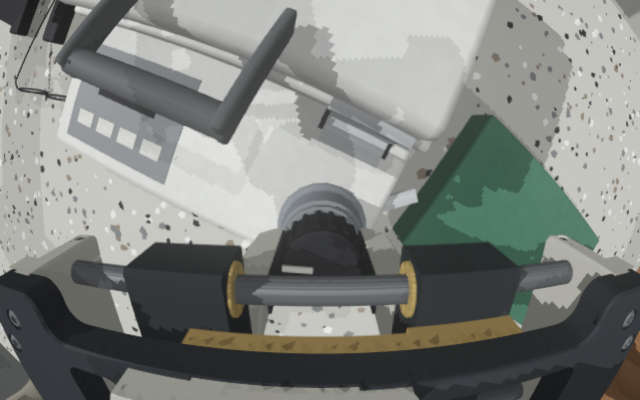

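The turn totals 1.23 rad and the z moment of 0.63 N m is well above the spring's 0.10, so it is at the stop. The lid looks ajar. Hold briefly, then let go.

Emit:
move_arm:
  deltas:
    - {"fingers": -0.3, "tx": -1, "ty": 0, "tz": 0, "wx": 0, "wy": 0, "wz": -3}
    - {"fingers": -0.3, "tx": -1, "ty": 0, "tz": 0, "wx": 0, "wy": 0, "wz": -3}
    - {"fingers": 0.4, "tx": -1, "ty": 0, "tz": 0, "wx": 0, "wy": 0, "wz": 0}
    - {"fingers": 0.4, "tx": -1, "ty": 0, "tz": 0, "wx": 0, "wy": 0, "wz": 0}
    - {"fingers": 0.4, "tx": -1, "ty": 0, "tz": 0, "wx": 0, "wy": 0, "wz": 0}

```text
t: 5.62
position: [475.7, -175.9, 138.1]
eef_rot: [3.142, -0.005, 0.537]
force: [-0.1, -0.5, -0.4]
gripper_width: 64.1
```

Emit:
move_arm:
  deltas:
    - {"fingers": 0.4, "tx": 0, "ty": 0, "tz": 0, "wx": 0, "wy": 0, "wz": 0}
    - {"fingers": 0.4, "tx": 0, "ty": 0, "tz": 30, "wx": 0, "wy": 0, "wz": 0}
    - {"fingers": 0.4, "tx": 0, "ty": 0, "tz": 70, "wx": 0, "wy": 0, "wz": 0}
    - {"fingers": 0.4, "tx": 0, "ty": 0, "tz": 110, "wx": 0, "wy": 0, "wz": 0}
    - {"fingers": 0.4, "tx": 0, "ty": 0, "tz": 130, "wx": 0, "wy": 0, "wz": 0}

```text
t: 6.25
position: [476.2, -176.0, 270.3]
eef_rot: [3.14, -0.007, 0.536]
force: [0.7, 0.7, 0.1]
gripper_width: 65.1
```

Run:
```python
from h import *
s=manip.sense(); print(s["position"],s["eef_rot"],np.round(s["joint_positions"],3),s["gripper_width"],s["force"],s["torque"])
cv2.imwrite("pics/w3.png",manip.grab_frame("wrist"))
```

```text
[ 476.17298838 -176.04679667  270.2855807 ] [ 3.13975075 -0.00729168  0.53621426] [ 0.307  0.275 -0.079  2.03   0.024  0.831 -0.819] 65.06663489747191 [0.72243933 0.72232966 0.11728217] [-0.00523159  0.00776611  0.01947856]
```

View pics/w3.png

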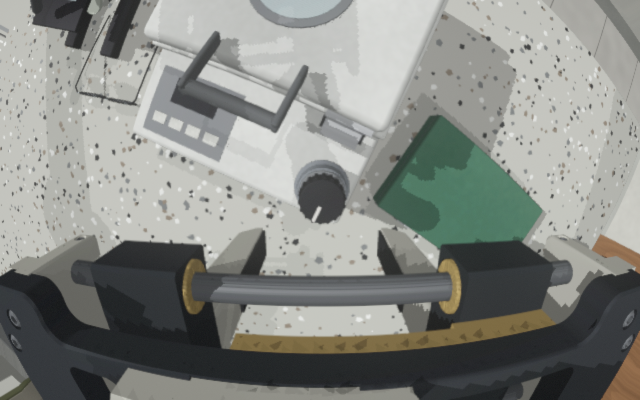

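The knob pointer (316,214) is back pointing to the machine's front and the lid is ajar. Next, over the bar.

Emit:
move_arm:
  deltas:
    - {"fingers": 0.4, "tx": 5, "ty": 15, "tz": 5, "wx": 0, "wy": 0, "wz": 9}
    - {"fingers": 0.2, "tx": 10, "ty": 35, "tz": 10, "wx": 0, "wy": 0, "wz": 18}
    - {"fingers": 0.1, "tx": 18, "ty": 60, "tz": 15, "wx": 0, "wy": 0, "wz": 27}
    - {"fingers": 0.0, "tx": 26, "ty": 85, "tz": 15, "wx": 0, "wy": 0, "wz": 36}
    - {"fingers": 0.0, "tx": 35, "ty": 109, "tz": 15, "wx": 0, "wy": 0, "wz": 45}

```text
t: 6.92
position: [511.8, -66.4, 286.4]
eef_rot: [3.139, -0.009, 1.326]
force: [-0.2, 0.2, -0.7]
gripper_width: 46.4
```

Emit:
move_arm:
  deltas:
    - {"fingers": 0.0, "tx": 0, "ty": 0, "tz": 0, "wx": 0, "wy": 0, "wz": 9}
    - {"fingers": 0.0, "tx": 0, "ty": 0, "tz": 0, "wx": 0, "wy": 0, "wz": 19}
    - {"fingers": 0.0, "tx": 0, "ty": 0, "tz": 0, "wx": 0, "wy": 0, "wz": 19}
    - {"fingers": 0.0, "tx": 0, "ty": 0, "tz": 0, "wx": 0, "wy": 0, "wz": 19}

```text
t: 7.42
position: [511.6, -66.6, 286.1]
eef_rot: [3.139, -0.009, 1.654]
force: [0.2, -0.2, -0.1]
gripper_width: 46.3
```

```bash
cat >> h.py <<'E'
from scipy.spatial.transform import Rotation as R
_i=manip.camera_info("wrist"); T=_i["tool_from_camera"]; KW=_i["intrinsics"]
def wp(s,X):
    t=R.from_euler("xyz",s["eef_rot"]).inv().apply(np.array(X)-s["position"]); c=T[:3,:3].T@(t-T[:3,3])
    x,y,z=c[0],-c[1],-c[2]; th=np.arctan2(np.hypot(x,y),z); a=np.arctan2(y,x); return np.array([KW[0,2]+KW[0,0]*th*np.cos(a),KW[1,2]+KW[0,0]*th*np.sin(a)])
E
python3 - <<'E'
from h import *
s=manip.sense(); print(s["position"],s["eef_rot"],np.round(s["joint_positions"],3),s["gripper_width"])
cv2.imwrite("pics/w4.png",manip.grab_frame("wrist"))
cv2.imwrite("pics/t4.png",manip.grab_frame("top"))
for X in [(515,-113,193),(507,-21,193)]: print(wp(s,X))
E
```

```text
[511.63299535 -66.55930339 286.14691309] [ 3.13904686 -0.00904065  1.65388071] [ 0.308  0.289 -0.361  1.976  0.117  0.895 -0.029] 46.27474510893864
[320.93428069 250.72275296]
[320.41685481 148.34374502]
```

View pics/w4.png

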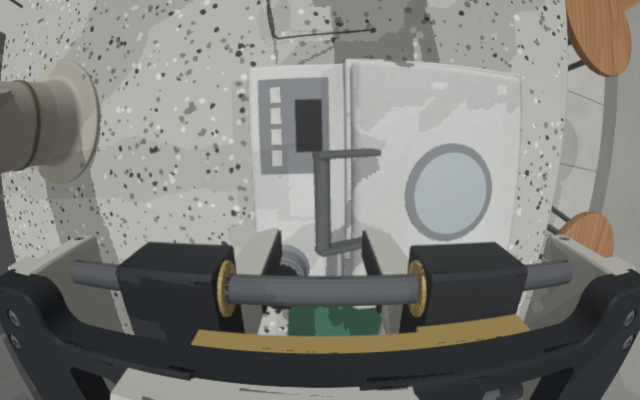

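The bar's ends at (323,248) and (321,154) fit the prediction, so the jaws are centred on it. Descend in stages.

Emit:
move_arm:
  deltas:
    - {"fingers": 0.0, "tx": 0, "ty": 0, "tz": -20, "wx": 0, "wy": 0, "wz": 0}
    - {"fingers": 0.0, "tx": 0, "ty": 0, "tz": -42, "wx": 0, "wy": 0, "wz": 0}
    - {"fingers": 0.0, "tx": 0, "ty": 0, "tz": -64, "wx": 0, "wy": 0, "wz": 0}
    - {"fingers": 0.0, "tx": 0, "ty": 0, "tz": -80, "wx": 0, "wy": 0, "wz": 0}
    - {"fingers": 0.0, "tx": 0, "ty": 0, "tz": -80, "wx": 0, "wy": 0, "wz": 0}

```text
t: 8.15
position: [511.2, -66.4, 205.5]
eef_rot: [3.141, -0.009, 1.655]
force: [0.2, 0.8, -0.2]
gripper_width: 46.7
```

Emit:
move_arm:
  deltas:
    - {"fingers": 0.0, "tx": 0, "ty": 0, "tz": -10, "wx": 0, "wy": 0.5, "wz": 0}
    - {"fingers": 0.0, "tx": 0, "ty": 0, "tz": -20, "wx": 0, "wy": 0.5, "wz": 0}
    - {"fingers": 0.0, "tx": 0, "ty": 0, "tz": -27, "wx": 0, "wy": 0.5, "wz": 0}
    - {"fingers": 0.0, "tx": 0, "ty": 0, "tz": -27, "wx": 0, "wy": 0.5, "wz": 0}

```text
t: 8.65
position: [510.9, -66.4, 177.9]
eef_rot: [-3.133, -0.01, 1.655]
force: [-0.3, -0.4, -0.1]
gripper_width: 46.3
```

Run:
```python
from h import *
s=manip.sense(); print(s["position"],s["eef_rot"],s["force"])
cv2.imwrite("pics/w5.png",manip.grab_frame("wrist"))
```

```text
[510.87701587 -66.36895925 177.92580724] [-3.13274151 -0.01013045  1.65484868] [-0.25695915 -0.38612566 -0.10128609]
```

View pics/w5.png

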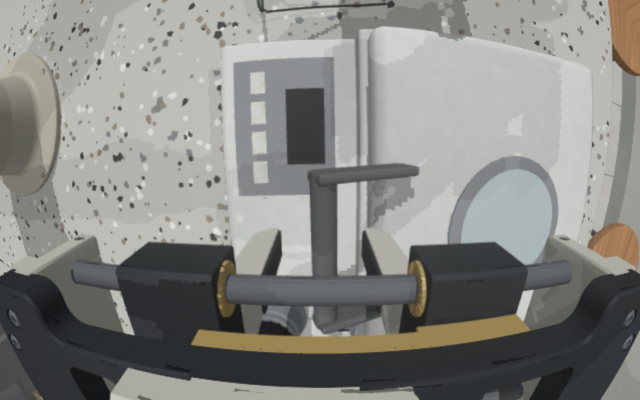

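The bar lies between the fingers, at column 325. Close gently.

Emit:
move_arm:
  deltas:
    - {"fingers": -0.5, "tx": 0, "ty": 0, "tz": 0, "wx": 0, "wy": 0, "wz": 0}
    - {"fingers": -1, "tx": 0, "ty": 0, "tz": 0, "wx": 0, "wy": 0, "wz": 0}
    - {"fingers": -1, "tx": 0, "ty": 0, "tz": 0, "wx": 0, "wy": 0, "wz": 0}
    - {"fingers": -1, "tx": 0, "ty": 0, "tz": 0, "wx": 0, "wy": 0, "wz": 0}
    - {"fingers": -1, "tx": 0, "ty": 0, "tz": 0, "wx": 0, "wy": 0, "wz": 0}
  newtons: 15

```text
t: 9.32
position: [512.5, -66.3, 178.6]
eef_rot: [-3.136, -0.01, 1.655]
force: [5.6, 1.5, -1.6]
gripper_width: 13.5
```

Run:
```python
import numpy as np
r=np.hypot(225,47);a=np.arctan2(47,225)
for t in np.arange(.07,.9,.03):
    h=r*np.cos(a+t)-r*np.cos(a+.07); v=r*np.sin(a+t)-r*np.sin(a+.07)
    print(round(t,2),"dx %.1f dy %.1f dz %.1f"%(-h*.9963,-h*.0863,v))
```

```text
0.07 dx -0.0 dy -0.0 dz 0.0
0.1 dx 2.0 dy 0.2 dz 6.6
0.13 dx 4.1 dy 0.4 dz 13.1
0.16 dx 6.5 dy 0.6 dz 19.6
0.19 dx 9.1 dy 0.8 dz 26.0
0.22 dx 11.8 dy 1.0 dz 32.3
0.25 dx 14.7 dy 1.3 dz 38.6
0.28 dx 17.8 dy 1.5 dz 44.7
0.31 dx 21.1 dy 1.8 dz 50.8
0.34 dx 24.6 dy 2.1 dz 56.7
0.37 dx 28.3 dy 2.4 dz 62.6
0.4 dx 32.1 dy 2.8 dz 68.3
0.43 dx 36.1 dy 3.1 dz 73.9
0.46 dx 40.3 dy 3.5 dz 79.4
0.49 dx 44.6 dy 3.9 dz 84.7
0.52 dx 49.1 dy 4.3 dz 90.0
0.55 dx 53.7 dy 4.7 dz 95.1
0.58 dx 58.5 dy 5.1 dz 100.0
0.61 dx 63.4 dy 5.5 dz 104.8
0.64 dx 68.5 dy 5.9 dz 109.4
0.67 dx 73.7 dy 6.4 dz 113.9
0.7 dx 79.1 dy 6.8 dz 118.3
0.73 dx 84.5 dy 7.3 dz 122.4
0.76 dx 90.1 dy 7.8 dz 126.5
0.79 dx 95.8 dy 8.3 dz 130.3
0.82 dx 101.6 dy 8.8 dz 134.0
0.85 dx 107.6 dy 9.3 dz 137.4
0.88 dx 113.6 dy 9.8 dz 140.7
```

Emit:
move_arm:
  deltas:
    - {"fingers": -1, "tx": 2, "ty": 0.2, "tz": 6.6, "wx": 0, "wy": 0, "wz": 0}
    - {"fingers": -1, "tx": 4.1, "ty": 0.4, "tz": 13.1, "wx": 0, "wy": 0, "wz": 0}
    - {"fingers": -1, "tx": 6.5, "ty": 0.6, "tz": 19.6, "wx": 0, "wy": 0, "wz": 0}
    - {"fingers": -1, "tx": 9.1, "ty": 0.8, "tz": 26, "wx": 0, "wy": 0, "wz": 0}
    - {"fingers": -1, "tx": 11.8, "ty": 1, "tz": 32.3, "wx": 0, "wy": 0, "wz": 0}

```text
t: 9.95
position: [524.1, -65.1, 211.3]
eef_rot: [-3.135, -0.01, 1.655]
force: [1.5, 1.5, -2.4]
gripper_width: 13.3
```

Emit:
move_arm:
  deltas:
    - {"fingers": -1, "tx": 2.9, "ty": 0.2, "tz": 6.3, "wx": 0, "wy": 0, "wz": 0}
    - {"fingers": -1, "tx": 6, "ty": 0.4, "tz": 12.4, "wx": 0, "wy": 0, "wz": 0}
    - {"fingers": -1, "tx": 9.3, "ty": 0.6, "tz": 18.5, "wx": 0, "wy": 0, "wz": 0}
    - {"fingers": -1, "tx": 12.8, "ty": 0.9, "tz": 24.4, "wx": 0, "wy": 0, "wz": 0}
    - {"fingers": -1, "tx": 16.5, "ty": 1.2, "tz": 30.3, "wx": 0, "wy": 0, "wz": 0}

```text
t: 10.58
position: [540.1, -63.5, 241.8]
eef_rot: [-3.134, -0.011, 1.655]
force: [-1.0, 4.4, -1.6]
gripper_width: 13.3
```

Run:
```python
from h import *
s=manip.sense(); print(s["position"],s["eef_rot"],s["force"],s["gripper_width"])
cv2.imwrite("pics/w6.png",manip.grab_frame("wrist"))
```

```text
[540.06638767 -63.52814688 241.83851355] [-3.13389046 -0.01062757  1.65536902] [-1.04544584  4.38098267 -1.57287444] 13.3144076674282
```

View pics/w6.png

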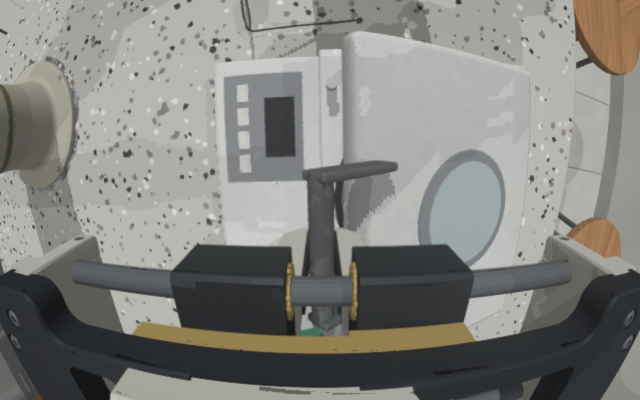

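Emit:
move_arm:
  deltas:
    - {"fingers": -1, "tx": 4.2, "ty": -0.3, "tz": 5.5, "wx": 0, "wy": 0, "wz": 0}
    - {"fingers": -1, "tx": 8.3, "ty": 0, "tz": 11, "wx": 0, "wy": 0, "wz": 0}
    - {"fingers": -1, "tx": 12.5, "ty": 0.4, "tz": 16.4, "wx": 0, "wy": 0, "wz": 0}
    - {"fingers": -1, "tx": 16.8, "ty": 0.7, "tz": 21.7, "wx": 0, "wy": 0, "wz": 0}
    - {"fingers": -1, "tx": 21.3, "ty": 1.1, "tz": 27, "wx": 0, "wy": 0, "wz": 0}

```text
t: 11.25
position: [560.2, -61.5, 269.7]
eef_rot: [-3.131, -0.012, 1.656]
force: [-7.1, 5.1, 4.1]
gripper_width: 13.6
```

Emit:
move_arm:
  deltas:
    - {"fingers": -1, "tx": 4.2, "ty": 1, "tz": 5.5, "wx": 0, "wy": 0, "wz": 0}
    - {"fingers": -1, "tx": 8.9, "ty": 1.7, "tz": 10.5, "wx": 0, "wy": 0, "wz": 0}
    - {"fingers": -1, "tx": 13.8, "ty": 2.2, "tz": 15.3, "wx": 0, "wy": 0, "wz": 0}
    - {"fingers": -1, "tx": 18.8, "ty": 2.7, "tz": 20, "wx": 0, "wy": 0, "wz": 0}
    - {"fingers": -1, "tx": 24, "ty": 3.1, "tz": 24.5, "wx": 0, "wy": 0, "wz": 0}

```text
t: 11.88
position: [584.2, -58.8, 294.6]
eef_rot: [-3.13, -0.011, 1.655]
force: [-3.3, -2.0, 1.9]
gripper_width: 13.9
```

Run:
```python
from h import *
s=manip.sense(); print(s["position"],s["eef_rot"],s["force"],s["torque"],s["gripper_width"])
cv2.imwrite("pics/s7.png",manip.grab_frame("scene"))
from scipy.optimize import least_squares
p=np.array([[512.5,178.6],[524.1,211.3],[540.1,241.8],[560.2,269.7],[s["position"][0],s["position"][2]]])
r=229.86
f=lambda c: np.hypot((p[:,0]-c[0])/.9963,p[:,1]-c[1])-r
o=least_squares(f,[733,116]); print(o.x,o.fun)
print(np.arctan2(p[:,1]-o.x[1],(o.x[0]-p[:,0])/.9963)-.2059)
```

```text
[584.15181312 -58.84608836 294.59714753] [-3.13009451 -0.01098996  1.65545899] [-3.33365086 -2.01757582  1.89230303] [-0.4009994   0.70851615  0.0659818 ] 13.864227294070893
[734.44890902 120.76768616] [ 0.29747149 -0.13839696 -0.29217237 -0.14397221  0.30079427]
[0.04809503 0.1991838  0.34942336 0.49949192 0.65013892]
```

View pics/s7.png

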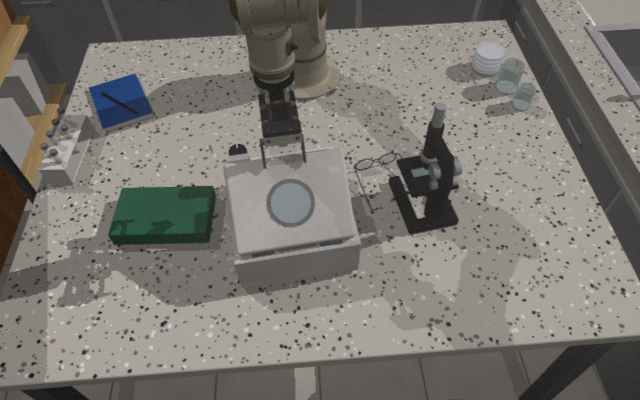

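Emit:
move_arm:
  deltas:
    - {"fingers": -1, "tx": 5, "ty": 0.2, "tz": 4.8, "wx": 0, "wy": 0, "wz": 0}
    - {"fingers": -1, "tx": 10.4, "ty": 0.6, "tz": 8.9, "wx": 0, "wy": 0, "wz": 0}
    - {"fingers": -1, "tx": 16, "ty": 1, "tz": 13, "wx": 0, "wy": 0, "wz": 0}
    - {"fingers": -1, "tx": 21.7, "ty": 1.5, "tz": 16.8, "wx": 0, "wy": 0, "wz": 0}
    - {"fingers": -1, "tx": 27.5, "ty": 2, "tz": 20.5, "wx": 0, "wy": 0, "wz": 0}

```text
t: 12.55
position: [612.8, -56.3, 316.1]
eef_rot: [-3.131, -0.011, 1.656]
force: [-1.3, 1.9, 0.2]
gripper_width: 13.6
```

Run:
```python
from h import *
s=manip.sense(); print(s["position"],s["eef_rot"],s["force"],s["torque"],s["gripper_width"])
cv2.imwrite("pics/w8.png",manip.grab_frame("wrist"))
im=manip.grab_frame("scene"); cv2.imwrite("pics/s8.png",im); cv2.imwrite("pics/s8c.png",cv2.resize(im[80:280,210:380],None,fx=3,fy=3,interpolation=2))
cv2.imwrite("pics/t8.png",manip.grab_frame("top"))
```

```text
[612.80077322 -56.32768984 316.12603751] [-3.13125493 -0.0112725   1.65586096] [-1.28921772  1.94755142  0.19173357] [0.52758569 0.30398588 0.09442023] 13.583048656964014
```

View pics/w8.png

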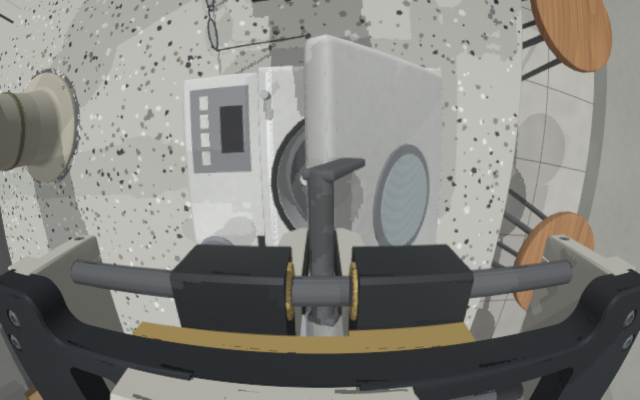

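View pics/s8c.png

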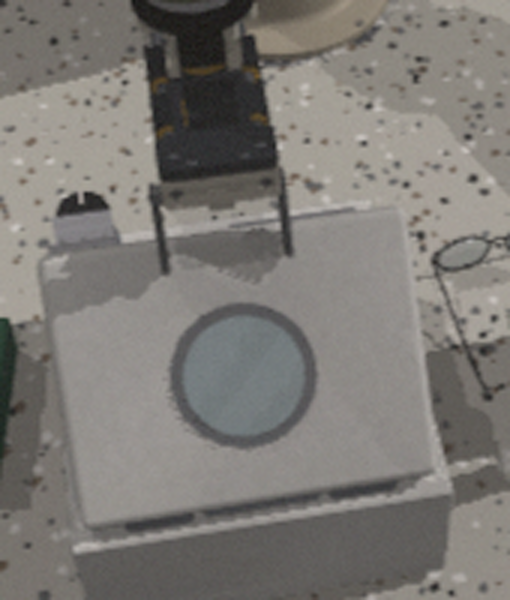

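Run:
```python
from h import *
pc=np.array([594,-59.8]);y=.0864; d=np.array([np.cos(y),np.sin(y)]); H=np.append(pc+140*d,130)
cl={"c":((341.75,179.5),(290.3,205.4)),"R":((390.5,209.5),(231.6,178.6)),"L":((300,220),(338.4,166.5))}
now={"c":(291,205),"R":(224,166.7),"L":(343.3,149)}
def rot(X,t):
    v=X-H; ax=np.array([-d[1],d[0],0]); # rotation about y-left: front goes up
    return H+R.from_rotvec(ax*t).apply(v)
for k in cl:
    X,e=tri({"top":cl[k][0],"scene":cl[k][1]}); l=X[:2]-pc
    print(k,X.round(1),"local",round(l@d),round(l@[-d[1],d[0]]),round(e,1))
    for t in (.7,.75,.8,.85,.9): print("  ",t,proj("scene",rot(X,t)).round(1),now[k])
print(rot(np.array([505.3,-66,177.]),.8))
```

```text
c [644.9 -54.1 151.5] local 51 1 0.2
   0.7 [290.4 203.7] (291, 205)
   0.75 [290.5 204.3] (291, 205)
   0.8 [290.7 205.1] (291, 205)
   0.85 [290.8 205.9] (291, 205)
   0.9 [291.  206.9] (291, 205)
R [ 555.4 -189.5  153.2] local -50 -126 0.1
   0.7 [224.1 164.6] (224, 166.7)
   0.75 [223.7 165.1] (224, 166.7)
   0.8 [223.4 165.9] (224, 166.7)
   0.85 [223.1 166.9] (224, 166.7)
   0.9 [222.8 168.1] (224, 166.7)
L [531.5  65.9 144.1] local -51 131 0.0
   0.7 [343.2 148.6] (343.3, 149)
   0.75 [343.8 148.8] (343.3, 149)
   0.8 [344.5 149.2] (343.3, 149)
   0.85 [345.2 149.8] (343.3, 149)
   0.9 [345.9 150.7] (343.3, 149)
[608.05609712 -57.09971542 326.95100064]
```

Run:
```python
import cv2
a=cv2.imread("pics/t8.png")[120:270,270:420]; cv2.imwrite("pics/t8c.png",cv2.resize(a,None,fx=3.9,fy=3.9,interpolation=2))
```

View pics/t8c.png

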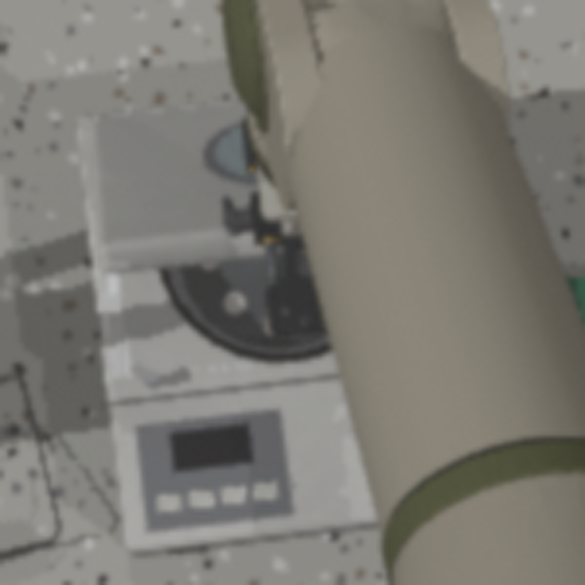

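Run:
```python
from h import *
pc=np.array([594,-59.8]);y=.0864; d=np.array([np.cos(y),np.sin(y)]); H=np.append(pc+140*d,130); n=np.array([-d[1],d[0]])
def rot(X,t): return H+R.from_rotvec(np.array([-d[1],d[0],0])*t).apply(X-H)
def loc(a,b,z): return np.append(pc+a*d+b*n,z)
for t in (.7,.75,.8,.85,.9):
    o=[t]
    for P in (loc(-53,131,153),loc(-53,131,128),loc(-51,60,152),loc(51,1,151.5),):
        q=proj("top",rot(P,t)); o.append(((q-[270,120])*3.9).round(0))
    print(o)
print("glass radius: front edge of glass centre")
```

```text
[0.7, array([100., 275.]), array([103., 304.]), array([207., 263.]), array([278., 168.])]
[0.75, array([ 98., 262.]), array([102., 293.]), array([206., 250.]), array([277., 161.])]
[0.8, array([ 96., 249.]), array([100., 281.]), array([205., 237.]), array([277., 155.])]
[0.85, array([ 95., 235.]), array([ 99., 268.]), array([204., 224.]), array([276., 149.])]
[0.9, array([ 93., 221.]), array([ 97., 255.]), array([203., 210.]), array([276., 142.])]
glass radius: front edge of glass centre
```

Top view puts the lid's front edge at crop rows 235–243, giving about 0.82 rad; dead reckoning also gives 0.82. I'll go slightly further for margin and hold.

Emit:
move_arm:
  deltas:
    - {"fingers": -1, "tx": 4, "ty": 0.5, "tz": 2.4, "wx": 0, "wy": 0, "wz": 0}
    - {"fingers": -1, "tx": 8, "ty": 0.9, "tz": 4.6, "wx": 0, "wy": 0, "wz": 0}
    - {"fingers": -1, "tx": 8, "ty": 0.9, "tz": 4.6, "wx": 0, "wy": 0, "wz": 0}
    - {"fingers": -1, "tx": 8, "ty": 0.9, "tz": 4.6, "wx": 0, "wy": 0, "wz": 0}
    - {"fingers": -1, "tx": 8, "ty": 0.9, "tz": 4.6, "wx": 0, "wy": 0, "wz": 0}

```text
t: 13.32
position: [620.8, -55.6, 320.7]
eef_rot: [-3.132, -0.011, 1.656]
force: [-2.5, 1.9, 2.5]
gripper_width: 13.5
```

Run:
```python
from h import *
s=manip.sense(); print(s["position"],s["force"],s["gripper_width"])
a=manip.grab_frame("top")[120:270,270:420]; cv2.imwrite("pics/t9c.png",cv2.resize(a,None,fx=3.9,fy=3.9,interpolation=2))
```

```text
[620.7963631  -55.61701755 320.71245133] [-2.5237571   1.87430933  2.48064544] 13.460800673199468
```

View pics/t9c.png

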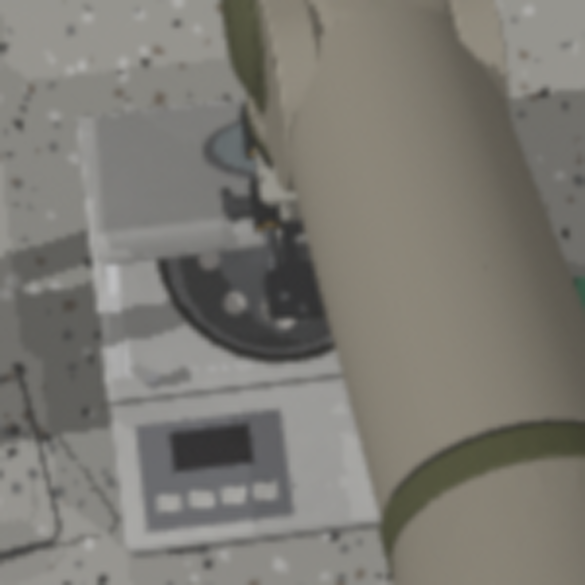

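The lid's edge is now at row ~230, so about 0.86 rad. Ease it back down.

Emit:
move_arm:
  deltas:
    - {"fingers": -1, "tx": -6, "ty": -0.4, "tz": -3.4, "wx": 0, "wy": 0, "wz": 0}
    - {"fingers": -1, "tx": -11.9, "ty": -0.9, "tz": -7.1, "wx": 0, "wy": 0, "wz": 0}
    - {"fingers": -1, "tx": -17.6, "ty": -1.4, "tz": -10.8, "wx": 0, "wy": 0, "wz": 0}
    - {"fingers": -1, "tx": -23.2, "ty": -1.9, "tz": -14.8, "wx": 0, "wy": 0, "wz": 0}
    - {"fingers": -1, "tx": -28.7, "ty": -2.3, "tz": -18.9, "wx": 0, "wy": 0, "wz": 0}

```text
t: 14.0
position: [591.7, -58.4, 301.4]
eef_rot: [-3.132, -0.011, 1.655]
force: [0.9, -1.7, 0.8]
gripper_width: 13.5
```

Emit:
move_arm:
  deltas:
    - {"fingers": -1, "tx": -4, "ty": -0.3, "tz": -3.3, "wx": 0, "wy": 0, "wz": 0}
    - {"fingers": -1, "tx": -8, "ty": -0.7, "tz": -6.6, "wx": 0, "wy": 0, "wz": 0}
    - {"fingers": -1, "tx": -12, "ty": -1, "tz": -10, "wx": 0, "wy": 0, "wz": 0}
    - {"fingers": -1, "tx": -12, "ty": -1, "tz": -10, "wx": 0, "wy": 0, "wz": 0}
    - {"fingers": -1, "tx": -12, "ty": -1, "tz": -10, "wx": 0, "wy": 0, "wz": 0}

```text
t: 14.62
position: [579.7, -59.5, 291.4]
eef_rot: [-3.132, -0.011, 1.655]
force: [-0.6, -1.4, 0.6]
gripper_width: 13.6
```

Run:
```python
from h import *
s=manip.sense(); print(s["position"],s["force"],np.abs(s["qd"]).max(),s["gripper_width"])
a=manip.grab_frame("top"); cv2.imwrite("pics/t10.png",a); a=a[120:270,270:420]; cv2.imwrite("pics/t10c.png",cv2.resize(a,None,fx=3.9,fy=3.9,interpolation=2))
cv2.imwrite("pics/w10.png",manip.grab_frame("wrist"))
cv2.imwrite("pics/s10.png",manip.grab_frame("scene"))
```

```text
[579.66959356 -59.48482823 291.43965461] [-0.59656499 -1.35948659  0.63573745] 0.0014469196802809575 13.561104145602174
```

View pics/t10c.png

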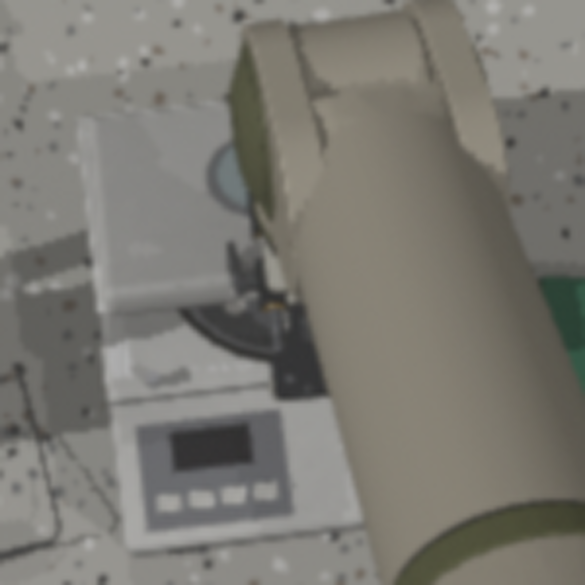

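View pics/w10.png

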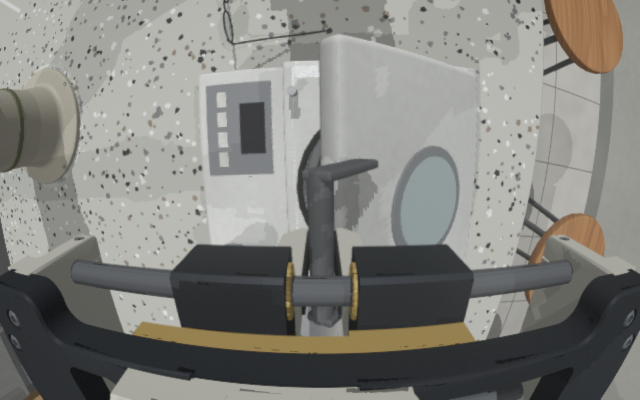

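View pics/s10.png

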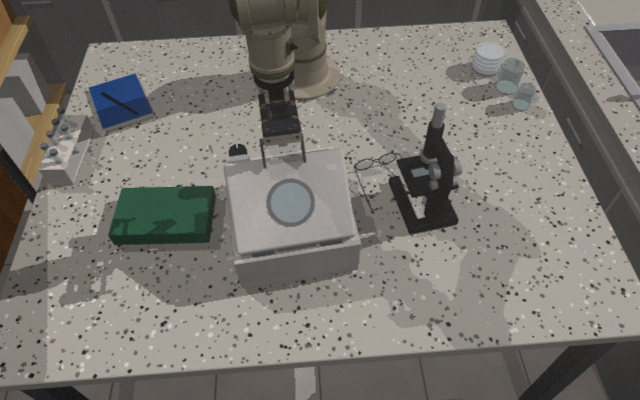

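The top view shows the lid's edge at crop row ~290, about 0.645 rad. The arm is still and the other things look unmoved, so I'm handing in.

Run:
```python
from bench import manip
print(manip.sign_off()); print(manip.sense()["position"])
```

```text
the job is handed in; nothing more can be done
None
the job is handed in; nothing more can be done
```

The lid-spring check is done and handed in at about 15 s of the 54 s allowed. The sign-off gave no verdict.

- **Knob:** I turned it about 1.23 rad clockwise, to its stop (0.63 N m against the hand), and let it go. In the wrist picture it had sprung back and the lid was ajar.
- **Lid:** I raised it by the bar to about 0.86 rad and held it there roughly 0.4 s. I then eased it down to about 0.65 rad and held it still.

**Last checks:**
- **Lid angle:** the arm's position gave about 0.65 rad and the top camera about 0.645. The allowed band is 0.53–0.735.
- **Stillness and grip:** joint speeds were below 0.002 rad/s, and the fingers stood at 13.6 mm on the 14 mm bar with a 15 N grip.
- **Other things:** the microscope, slide case and spectacles look unmoved in the pictures; I did not measure them.

**What disagreed:**
- The arm drifted about 7 mm coming down on the knob, so the first grip was off-centre. I opened, re-centred and gripped again before turning.
- Mid-lift the bar's path was 1–2 mm off my plan, with side forces up to about 9 N. I corrected for that on the way up.
- The wrist force reading, with about 1 N of noise, was too coarse to confirm the 0.35 N lid weight. The final angle therefore rests on arm position and the top camera only.

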